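Switch off the ultrasonic cleaner and hold its lid open to drain

TASK

The rings in the ultrasonic cleaner have had long enough: turn its timer back anticlockwise until you feel it come up against its off stop, and leave the heat dial as it is set. Then raise the lid and hold it 60 degrees open, so that its wet underside drains back into the tank while I lift out the basket. The lid falls shut by itself, so do not let it drop, leave the things around it where they are, and finish still holding the lid there: do not put it down or let go.

Things in the scene. Friction and masses are not known exactly. Their poses are not given: they have to be found in the camera images.
- cleaner: fixed stainless ultrasonic cleaner, 200 (its x) x 320 (its y) x 135 mm high; origin at the centre of its underside on the bench; x from its front (robot side) to its back, y to its left. The lid covers the tank on the left; the right 110 mm (-y) is a control deck 135 mm above the bench with two black dials 100 mm apart: timer in front, heat behind. Its place and yaw vary.
- timer (a joint): angle of the timer dial in rad: 0 = off, against a solid end stop (white pointer then straight towards the cleaner's back, at the long scale mark); grows clockwise seen from above, to 1.9; starts between 0.6 and 1.25. Back to off is anticlockwise. Takes about 0.05 N m to turn and stays where it is left.
- timer_grip (a point): on the vertical axis of the timer (front dial), 37 mm above the deck: the height for the TCP. The dial: a 64 mm base 6 mm thick, a 40 mm disc 8 mm thick, and across it an upright grip bar 38 long x 14 wide, its top 44 mm above the deck, to be pinched across its 14 mm from above. The point's x axis lies along the bar; the white pointer is at the -x end.
- heat (a joint): angle of the heat dial, same kind of dial behind the timer, 0 to 2.2 rad clockwise; to be left as it is
- heat_grip (a point): same point on the axis of the heat dial, 100 mm behind the timer
- heat_pointer (a point): outer end of the white pointer line on top of the heat dial's bar, 18 mm from the dial's axis
- lid (a joint): opening angle of the lid in rad: 0 = shut, at the start; 1.047 = 60 degrees open; range to 1.85. It weighs 0.3 to 0.5 kg and falls shut from any angle below about 80 degrees when let go.
- lid_hinge (a point): middle of the hinge line, at the lid's rear lower edge, 135.5 mm above the bench, parallel to the cleaner's y. Opening lifts the lid's front edge up and back. The axes turn with the lid: shut, -x points along the lid from the hinge to its front edge and z up out of its top.
- lid_bar (a point): middle of the handle bar: 10 mm round steel, 110 mm long, parallel to the hinge, on two legs raked forward and up from the lid's front edge (lid 170 deep x 200 wide x 10 mm, clear window). Shut, it is 198 mm in front of the hinge line and 40 mm above it (28 mm ahead of the front edge). Pinch it from above, fingers front and back; it turns between the pads as the lid swings.
- basket: wire basket 120 x 150 x 55 mm with rings in it, standing loose on the tank's floor under the lid, seen through the window; origin at the centre of its underside
- concentrate: loose closed white bottle, 60 mm diameter, 160 mm tall, standing to the left of the cleaner; origin at its underside
- bench_block: loose steel bench block 65 x 65 x 20 mm lying in front of the cleaner's left corner; origin at the centre of its underside
- hammer: loose hammer 220 mm long lying to the right of the cleaner; origin on the bench, handle along its -x

How it is judged:
On the way, in this order (a step that is already met when the one before it is completed fails the run):
1. the timer is turned back to its off stop, the lid still shut (value of joint timer below 0.05 rad and value of joint lid below 0.09 rad), for 0.2 s.
2. the lid is held 60 degrees open by the fingers (value of joint lid between 0.9599 and 1.1345 rad and contact force between the fingers and lid above 0.3 N), for 0.3 s.
At the end, for the whole second after the job is handed in: the lid is held still by the fingers at 60 degrees, give or take 5, and nothing else props it; the timer stands at its off stop (within 0.06 rad), the heat dial has not been turned (its pointer within 4 mm) (all of step 2 and velocity of joint lid between -0.1 and 0.1 rad/s and value of joint timer below 0.06 rad and distance of heat_pointer from where it was at the start of the episode below 0.004 m and contact force between lid and basket below 0.1 N and contact force between lid and concentrate below 0.1 N and contact force between lid and bench_block below 0.1 N and contact force between lid and hammer below 0.1 N); the arm keeps its last pose, push and grip.
It fails at once if the lid is raised (over 5 degrees) before the timer is at its off stop (value of joint lid above 0.09 rad and value of joint timer above 0.08 rad).
It fails at once if the lid is dropped (it falls faster than 2 rad/s) (velocity of joint lid below -2 rad/s).
It fails at once if the heat dial is turned (distance of heat_pointer from where it was at the start of the episode above 0.006 m).
It fails at once if the basket, bottle, steel block or hammer is disturbed (moved over 20 mm) (distance of any of basket, concentrate, bench_block, hammer from where it was at the start of the episode above 0.02 m).
It also fails if it takes over 54 s, if anything falls off the work surface, if the arm or the gripper's body presses on something with over 40 N, if the wrist force passes 120 N, or if a joint passes its speed limit or range.

ROBOT

A 6-joint arm with a two-finger parallel gripper is mounted at the origin on the work surface. World frame = base frame: x ahead of the robot, y to its left, z up, the work surface at z = 0. Lengths are in m, angles in rad, forces in N, time in s.
With the tool pointing down it reaches from about 0.375 to 0.9 m from the base axis. Payload 3.1 kg.
Tool frame: the origin (TCP) lies between the finger pads, 19 mm behind the fingertips; this is the grasp point; z points along the fingers, y is the line along which they close (so a half turn about z gives the same grasp; the last joint's range is limited). The gripper opens to 85 mm and grips with 20 to 120 N. Pads are 22 mm wide; open, the fingers measure 114 mm over their backs; the gripper's body (76 mm by 85 mm) begins 54 mm behind the grasp point. The pads swing forward as they close: fully open they stand 13 mm farther back than shut.
Start: joints at [1.095, 0.527, 1.433, -0, 1.181, -0.178], TCP at [0.183, 0.597, 0.25] pointing down, gripper open.
Joint ranges: [-3.08, 3.08], [-0.75, 2.2], [0.22, 2.44], [-1.43, 4.57], [0, 2.65], [-2.85, 2.85]. Speed limits (rad/s): [2.79, 2.79, 3.14, 3.14, 3.14, 3.14].

INTERFACE

Orientations are given as a unit quaternion [x, y, z, w].
In Python, from station import manip, viewer, ticket gives the robot as it stands.
- The arm moves only by the shell command python3 -m creep 'ROWS' [FORCE]. ROWS is JSON, a list of rows, each an object with "slide": the shift along the tool's x, y, z in cm, a list of three; "angular": the turn, a rotation vector about the tool's x, y, z in rad, a list of three; "claw": the opening, from -1 (shut) to 1 (fully open). A call has 1 to 10 rows; each row shifts and turns the commanded pose from where the row before left it, along the tool's axes as they then stand; what a row does not reach is not made up. A row lasts 1/12 s, in which the tool goes at most 41.7 mm and 7.16 degrees, less where a joint would pass 70% of its speed; a pose out of reach is approached as far as the arm can. A call with a gripper value outside its range is refused whole. The fingers move at their own pace and stop on an object; FORCE is the grip in N (left out, the last holds). Time passes only in rows, so rows that do not move let the fingers close. It gives the time, the measured TCP pose, the force, the opening and the grip force at its end, in the units of the state.
- manip.sense(): the state, without advancing time (a new reading comes with each control period).
- viewer.snapshot(name): name is "side" or "top" or "wrist"; returns the picture (400x640x3 uint8, blue, green, red); there is no depth.
- viewer.calibration(name): a dict with "fov_y" (degrees; the focal length in pixels is half the picture's height over the tangent of half this angle, whatever the lens; pixels are square), "cx", "cy" (the principal point, pixels), "T" (4x4, takes a point from camera to world coordinates); the wrist camera has in their place "tool_from_camera" (4x4, takes a point from camera to tool coordinates, whose origin is the TCP and whose axes are the flange's). Camera axes: x right, y up, looking along -z (the intrinsics and any distortion apply to the point x, -y, -z); pixel columns grow to the right and rows downward; lengths in m; the calibration is good to about 2 mm. A picture is of the moment at which its call begins: read the wrist's pose just before it. calibration takes no time and is no camera call.
- ticket.sign_off(): hands the job in; it is judged then, once.
The state is a dict: "t": time; "q": joint angles; "qd": joint speeds; "tau": joint torques, N m; "tcp_pos": TCP position; "tool_rot": TCP orientation; "force": force on the tool from outside, world axes, zero at the start; "ft_torque": the same for the moment, N m; "finger_gap": opening from 0.0 (shut) to 1.0 (fully open); "gripper_force": force on a finger pad.
Only numpy, scipy, OpenCV 4.12 (cv2) and the standard library are available. Lean on these libraries where they do the work, as an engineer would, in place of code of your own. Each camera call takes 0.05 s, during which the arm holds its last target. There are 200 camera calls.

## Working session

There is one attempt and no reset: what is moved stays moved. The work goes in short steps, Python scripts to look and compute and a shell command to move; the robot and the scene stay as the last step left them, time stands still between calls to the robot, and variables do not carry over. Pictures are saved under pics/ and viewed, at most 10 in all, crops included, and the job is handed in when it is done.

```bash
ls; mkdir -p pics; python3 - <<'E'
from station import manip, viewer
import cv2
s=manip.sense();print(s)
for n in("side","top","wrist"):
    c=viewer.calibration(n);print(n,c)
    cv2.imwrite(f"pics/{n}0.png",viewer.snapshot(n))
E
```

```text
pics
{'t': 0.0, 'q': array([ 1.09447423e+00,  5.28493970e-01,  1.43390550e+00, -5.00443280e-06,
        1.18140926e+00, -1.78518506e-01]), 'qd': array([-0.00100544,  0.00022069, -0.00063806, -0.00147618,  0.0020462 ,
        0.00067917]), 'tau': array([-7.67038000e-05, -4.42346764e+01, -1.78029442e+01, -2.46838317e-04,
        8.47073999e-03, -1.86852944e-06]), 'tcp_pos': array([0.18305497, 0.5968792 , 0.24901548]), 'tool_rot': array([ 1.48351139e-01,  9.88934129e-01, -1.04991679e-03, -3.54155371e-04]), 'force': array([ 0.72140781, -0.87265612,  0.41282514]), 'ft_torque': array([-0.02670189, -0.0624302 ,  0.00644038]), 'gripper_force': 0.0, 'finger_gap': 0.999808953202873}
side {'fov_y': 42.45806140934308, 'cx': 318.34798847408774, 'cy': 202.75718927514248, 'T': array([[ 0.97383218,  0.18214719, -0.13591647,  0.38368204],
       [-0.22713617,  0.75964577, -0.60938286, -0.72595963],
       [-0.007749  ,  0.62430818,  0.78113971,  1.09927752],
       [ 0.        ,  0.        ,  0.        ,  1.        ]])}
top {'fov_y': 53.99783493732153, 'cx': 319.3172744183609, 'cy': 204.96592872277247, 'T': array([[-0.01868448,  0.99675215, -0.07833293,  0.4712641 ],
       [-0.99975023, -0.01766478,  0.01369028,  0.05724303],
       [ 0.01226209,  0.07856916,  0.99683325,  1.08484332],
       [ 0.        ,  0.        ,  0.        ,  1.        ]])}
wrist {'fov_y': 69.09981774487687, 'cx': 322.06450353422844, 'cy': 200.24968328809476, 'tool_from_camera': array([[-5.34363593e-04,  9.65175272e-01,  2.61603532e-01,
         6.59422693e-02],
       [ 9.99999187e-01,  2.12783421e-04,  1.25758952e-03,
        -1.38010067e-03],
       [ 1.15812942e-03,  2.61603991e-01, -9.65174601e-01,
        -1.24082904e-01],
       [ 0.00000000e+00,  0.00000000e+00,  0.00000000e+00,
         1.00000000e+00]])}
```

View pics/top0.png

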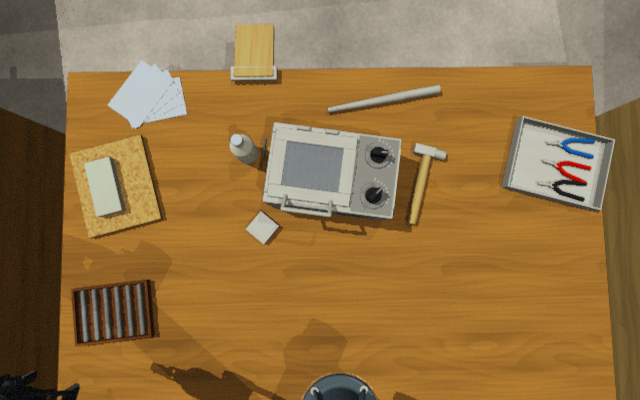

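View pics/side0.png

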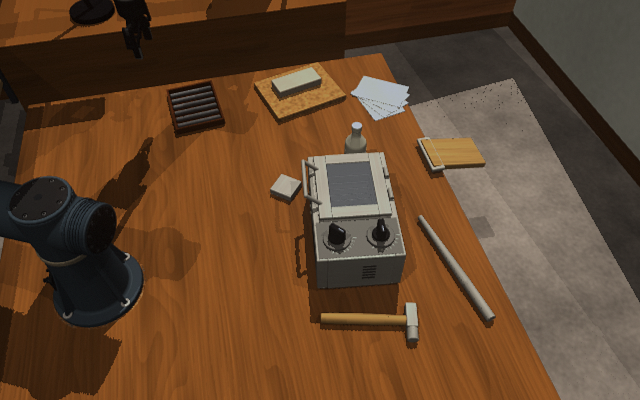

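The top view shows the cleaner at about (265–400, 125–217), with the timer near (374,195), the heat dial near (379,155) and the handle at (280–332, 207). The side view shows the dials at (337,235) and (381,232). I'll enlarge both.

```bash
python3 - <<'E'
import cv2,numpy as np
t=cv2.imread("pics/top0.png")[115:225,260:410]; s=cv2.imread("pics/side0.png")[145:290,295:415]
a=cv2.resize(t,None,fx=4,fy=4,interpolation=cv2.INTER_CUBIC); cv2.imwrite("pics/tc.png",a)
b=cv2.resize(s,None,fx=4,fy=4,interpolation=cv2.INTER_CUBIC); cv2.imwrite("pics/sc.png",b)
E
cat > h.py <<'E'
import numpy as np
from station import manip, viewer
from scipy.spatial.transform import Rotation as R
def cam(n,s=None):
    c=viewer.calibration(n)
    if n=="wrist":
        s=s or manip.sense(); T=np.eye(4);T[:3,:3]=R.from_quat(s['tool_rot']).as_matrix();T[:3,3]=s['tcp_pos'];T=T@c['tool_from_camera']
    else:T=c['T']
    return T,200/np.tan(np.radians(c['fov_y'])/2),c['cx'],c['cy']
def ray(C,u,v):
    T,f,cx,cy=C; d=T[:3,:3]@np.array([(u-cx)/f,-(v-cy)/f,-1]); return T[:3,3],d
def onz(C,u,v,z):
    o,d=ray(C,u,v); return o+d*(z-o[2])/d[2]
def proj(C,p):
    T,f,cx,cy=C; q=T[:3,:3].T@(np.asarray(p)-T[:3,3]); return np.array([cx-f*q[0]/q[2],cy+f*q[1]/q[2]])
E
```

```text
(no output)
```

View pics/tc.png

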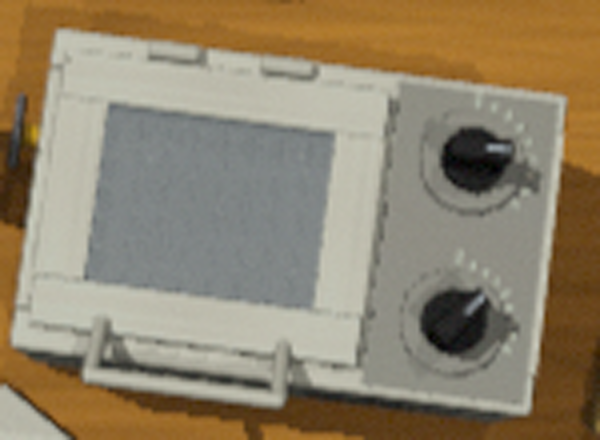

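View pics/sc.png

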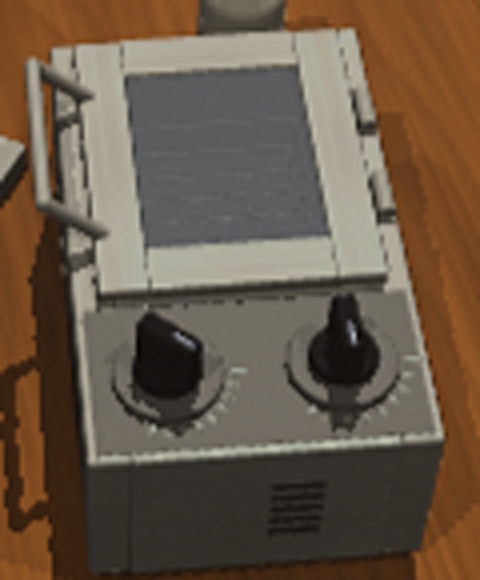

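The crops show the deck's right corners at about (566,97) and (528,413) in the top crop, and at (92,460) and (442,440) in the side crop. The dial bases are at (455,322) and (475,160) in the top crop. The timer pointer points to the upper right and the heat pointer points right.

```bash
python3 - <<'E'
from h import *
np.set_printoptions(precision=4,suppress=True)
T=cam("top");S=cam("side")
t=lambda x,y:((x+.5)/4-.5+260,(y+.5)/4-.5+115)
s=lambda x,y:((x+.5)/4-.5+295,(y+.5)/4-.5+145)
for k,p,z in[("BR",(566,97),.135),("FR",(528,413),.135),("BL",(57,30),.135),("FL",(15,345),.135),("timer",(455,322),.141),("heat",(475,160),.141),("barL",(85,376),.1755),("barR",(280,400),.1755),("Tptr",(482,293),.179),("Hptr",(510,149),.179),("lidFR",(360,366),.145),("lidBR",(392,82),.145)]:
    print("top",k,onz(T,*t(*p),z))
for k,p,z in[("FR",(92,460),.135),("BR",(442,440),.135),("timer",(170,372),.141),("heat",(345,364),.141),("barL",(35,62),.1755),("barR",(42,207),.1755),("Tptr",(195,346),.179)]:
    print("side",k,onz(S,*s(*p),z))
E
```

```text
top BR [ 0.7058 -0.1606  0.135 ]
top FR [ 0.5114 -0.1307  0.135 ]
top BL [0.7527 0.1524 0.135 ]
top FL [0.5583 0.1797 0.135 ]
top timer [ 0.567 -0.087  0.141]
top heat [ 0.6661 -0.1022  0.141 ]
top barL [0.5358 0.1341 0.1755]
top barR [0.5198 0.0213 0.1755]
top Tptr [ 0.5798 -0.0975  0.179 ]
top Hptr [ 0.6645 -0.1165  0.179 ]
top lidFR [ 0.541  -0.0285  0.145 ]
top lidBR [ 0.7143 -0.0523  0.145 ]
side FR [ 0.5135 -0.1295  0.135 ]
side BR [ 0.705  -0.1618  0.135 ]
side timer [ 0.5688 -0.0865  0.141 ]
side heat [ 0.6665 -0.1042  0.141 ]
side barL [0.5391 0.1341 0.1755]
side barR [0.5189 0.0203 0.1755]
side Tptr [ 0.5791 -0.0983  0.179 ]
```

```bash
python3 -m creep '[{"slide":[-2.85,-2.7,0],"angular":[0,0,0],"claw":1},{"slide":[-2.85,-2.7,0],"angular":[0,0,0],"claw":1},{"slide":[-2.85,-2.7,0],"angular":[0,0,0],"claw":1},{"slide":[-2.85,-2.7,0],"angular":[0,0,0],"claw":1},{"slide":[-2.85,-2.7,0],"angular":[0,0,0],"claw":1},{"slide":[-2.85,-2.7,0],"angular":[0,0,0],"claw":1},{"slide":[-2.85,-2.7,0],"angular":[0,0,0],"claw":1},{"slide":[-2.85,-2.7,0],"angular":[0,0,0],"claw":1},{"slide":[-2.85,-2.7,0],"angular":[0,0,0],"claw":1},{"slide":[-2.85,-2.7,0],"angular":[0,0,0],"claw":1}]'
```

```text
t: 0.98
tcp_pos: [0.377, 0.254, 0.25]
tool_rot: [0.148, 0.989, 0.0, -0.0]
force: [1.1, 1.4, -0.5]
finger_gap: 0.995
gripper_force: 0.0
```

```bash
python3 -m creep '[{"slide":[-2.85,-2.7,0],"angular":[0,0,0],"claw":0},{"slide":[-2.85,-2.7,0],"angular":[0,0,0],"claw":0},{"slide":[-2.85,-2.7,0],"angular":[0,0,0],"claw":0},{"slide":[-2.85,-2.7,0],"angular":[0,0,0],"claw":0},{"slide":[-2.85,-2.7,0],"angular":[0,0,0],"claw":0},{"slide":[-2.85,-2.7,0],"angular":[0,0,0],"claw":0},{"slide":[-2.85,-2.7,0],"angular":[0,0,0],"claw":0},{"slide":[-2.85,-2.7,0],"angular":[0,0,0],"claw":0},{"slide":[-2.85,-2.7,0],"angular":[0,0,0],"claw":0},{"slide":[0,0,0],"angular":[0,0,0],"claw":0}]'; cat >> h.py <<'E'
def to(target,ydeg):
    "remaining slide (cm, tool axes) and turn about tool z to bring tool y to world angle ydeg (mod 180), tool down"
    s=manip.sense();M=R.from_quat(s['tool_rot']).as_matrix()
    a=np.degrees(np.arctan2(M[1,1],M[0,1])); d=(a-ydeg+90)%180-90
    print("slide cm",(M.T@(np.array(target)-s['tcp_pos'])*100).round(2),"yang",a.round(2),"turn z",np.radians(d).round(3),"tcp",s['tcp_pos'].round(4),"zaxis",M[:,2].round(3),"gap",round(s['finger_gap'],3),"F",s['force'].round(1),"Tq",s['ft_torque'].round(3),"t",s['t'],"q",s['q'].round(2))
E
python3 -c "
from h import *
to([.568,-.087,.25],46.3)"
```

```text
t: 1.82
tcp_pos: [0.5552, -0.0587, 0.2502]
tool_rot: [0.151, 0.989, -0.002, 0.003]
force: [0.2, 0.6, 0.7]
finger_gap: 0.496
gripper_force: 0.0
slide cm [-2.07 -2.32  0.04] yang 72.62 turn z 0.459 tcp [ 0.5552 -0.0587  0.2502] zaxis [ 0.006 -0.004 -1.   ] gap 0.496 F [0.2 0.6 0.7] Tq [-0.005 -0.053 -0.004] t 1.8167 q [-0.3   0.44  1.61 -0.    1.09 -1.57]
```

```bash
python3 -m creep '[{"slide":[-1.05,-1.15,0],"angular":[0,0,0],"claw":0},{"slide":[-1.05,-1.15,0],"angular":[0,0,0],"claw":0},{"slide":[0,0,0],"angular":[0,0,0.115],"claw":0},{"slide":[0,0,0],"angular":[0,0,0.115],"claw":0},{"slide":[0,0,0],"angular":[0,0,0.115],"claw":0},{"slide":[0,0,0],"angular":[0,0,0.115],"claw":0},{"slide":[0,0,0],"angular":[0,0,0],"claw":0},{"slide":[0,0,0],"angular":[0,0,0],"claw":0}]'; python3 - <<'E'
from h import *;import cv2
to([.568,-.087,.25],46.3)
s=manip.sense();C=cam("wrist",s);im=viewer.snapshot("wrist")
print(proj(C,[.568,-.087,.179]),proj(C,[.568,-.087,.141]),proj(C,[.579,-.098,.179]))
cv2.imwrite("pics/w1.png",im)
E
```

```text
t: 2.48
tcp_pos: [0.5638, -0.0798, 0.25]
tool_rot: [0.368, 0.93, -0.0, -0.0]
force: [0.3, 0.7, 0.9]
finger_gap: 0.499
gripper_force: 0.0
slide cm [-0.81 -0.24 -0.  ] yang 46.8 turn z 0.009 tcp [ 0.5638 -0.0798  0.25  ] zaxis [-0. -0. -1.] gap 0.499 F [0.3 0.7 0.9] Tq [-0.023 -0.03  -0.022] t 2.4833 q [-0.34  0.45  1.57 -0.    1.11 -1.15]
[320.70058445 227.86147229] [320.97392312 211.86916323] [320.06783353 247.93079043]
```

View pics/w1.png

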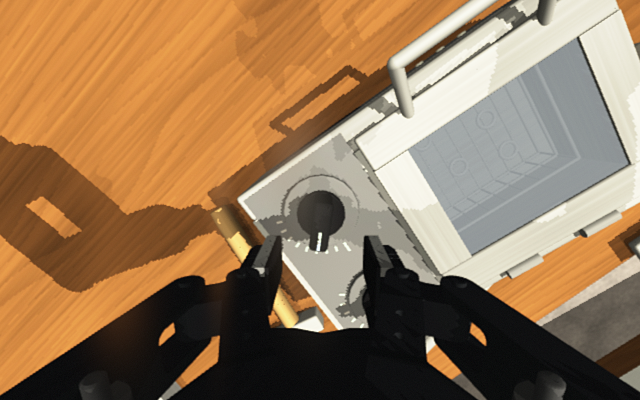

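The wrist view puts the timer base centre at about (320,211), where the projection expected (321,212). The pointer at (319,242) is aligned with the tool x axis. I'll descend and pinch.

```bash
python3 -m creep '[{"slide":[-0.8,-0.25,0],"angular":[0,0,0],"claw":0},{"slide":[0,0,2],"angular":[0,0,0],"claw":0},{"slide":[0,0,2],"angular":[0,0,0],"claw":0},{"slide":[0,0,2],"angular":[0,0,0],"claw":0},{"slide":[0,0,1.8],"angular":[0,0,0],"claw":0},{"slide":[0,0,0],"angular":[0,0,0],"claw":0},{"slide":[0,0,0],"angular":[0,0,0],"claw":0}]'; python3 -c "
from h import *
to([.568,-.087,.172],46.3)"
```

```text
t: 3.12
tcp_pos: [0.5677, -0.0875, 0.1713]
tool_rot: [0.37, 0.929, -0.0, -0.001]
force: [0.7, -0.2, -0.1]
finger_gap: 0.502
gripper_force: 0.0
slide cm [ 0.01  0.06 -0.07] yang 46.63 turn z 0.006 tcp [ 0.5677 -0.0875  0.1713] zaxis [-0.002  0.001 -1.   ] gap 0.502 F [ 0.7 -0.2 -0.1] Tq [-0.013  0.001  0.018] t 3.1167 q [-0.35  0.56  1.63 -0.    0.95 -1.16]
```

```bash
python3 -m creep '[{"slide":[0,0,0],"angular":[0,0,0],"claw":-1},{"slide":[0,0,0],"angular":[0,0,0],"claw":-1},{"slide":[0,0,0],"angular":[0,0,0],"claw":-1},{"slide":[0,0,0],"angular":[0,0,0],"claw":-1},{"slide":[0,0,0],"angular":[0,0,0],"claw":-1},{"slide":[0,0,0],"angular":[0,0,0],"claw":-1},{"slide":[0,0,0],"angular":[0,0,0],"claw":-1},{"slide":[0,0,0],"angular":[0,0,0],"claw":-1}]' 30; python3 -c "
from h import *
to([.568,-.087,.172],46.3)"
```

```text
t: 3.78
tcp_pos: [0.5695, -0.087, 0.1736]
tool_rot: [0.37, 0.929, 0.001, 0.002]
force: [2.5, 3.6, 5.5]
finger_gap: 0.157
gripper_force: 35.4
slide cm [ 0.11 -0.1   0.16] yang 46.57 turn z 0.005 tcp [ 0.5695 -0.087   0.1736] zaxis [ 0.004 -0.    -1.   ] gap 0.157 F [2.5 3.6 5.5] Tq [ 0.63  -0.408 -0.031] t 3.7833 q [-0.35  0.56  1.63  0.    0.94 -1.16]
```

```bash
python3 -m creep '[{"slide":[0,0.1,0],"angular":[0,0,-0.05],"claw":-1},{"slide":[0,0,0],"angular":[0,0,-0.08],"claw":-1},{"slide":[0,0,0],"angular":[0,0,-0.08],"claw":-1},{"slide":[0,0,0],"angular":[0,0,-0.08],"claw":-1},{"slide":[0,0,0],"angular":[0,0,-0.08],"claw":-1},{"slide":[0,0,0],"angular":[0,0,-0.08],"claw":-1},{"slide":[0,0,0],"angular":[0,0,0],"claw":-1},{"slide":[0,0,0],"angular":[0,0,0],"claw":-1}]'; python3 -c "
from h import *
to([.568,-.087,.172],81.3)"
```

```text
t: 4.45
tcp_pos: [0.5699, -0.0864, 0.1736]
tool_rot: [0.153, 0.988, 0.0, 0.002]
force: [2.1, 4.0, 6.6]
finger_gap: 0.156
gripper_force: 35.4
slide cm [ 0.16 -0.12  0.16] yang 72.39 turn z -0.156 tcp [ 0.5699 -0.0864  0.1736] zaxis [ 0.004 -0.    -1.   ] gap 0.156 F [2.1 4.  6.6] Tq [ 0.613 -0.322  0.061] t 4.45 q [-0.34  0.56  1.63  0.    0.95 -1.61]
```

```bash
for i in 1; do python3 -m creep '[{"slide":[0,0,0],"angular":[0,0,-0.06],"claw":-1},{"slide":[0,0,0],"angular":[0,0,-0.06],"claw":-1},{"slide":[0,0,0],"angular":[0,0,0],"claw":-1},{"slide":[0,0,0],"angular":[0,0,0],"claw":-1}]'; done; python3 -c "
from h import *
to([.568,-.087,.172],81.3)"; python3 -m creep '[{"slide":[0,0,0],"angular":[0,0,-0.03],"claw":-1},{"slide":[0,0,0],"angular":[0,0,-0.03],"claw":-1},{"slide":[0,0,0],"angular":[0,0,0],"claw":-1},{"slide":[0,0,0],"angular":[0,0,0],"claw":-1}]';python3 -c "
from h import *
to([.568,-.087,.172],81.3)"
```

```text
t: 4.78
tcp_pos: [0.5699, -0.0862, 0.1736]
tool_rot: [0.094, 0.996, 0.0, 0.002]
force: [1.7, 4.7, 6.5]
finger_gap: 0.158
gripper_force: 35.4
slide cm [ 0.18 -0.12  0.16] yang 79.26 turn z -0.036 tcp [ 0.5699 -0.0862  0.1736] zaxis [ 0.004 -0.    -1.   ] gap 0.158 F [1.7 4.7 6.5] Tq [ 0.765 -0.339  0.088] t 4.7833 q [-0.34  0.56  1.63  0.    0.95 -1.73]
t: 5.12
tcp_pos: [0.5699, -0.0861, 0.1735]
tool_rot: [0.065, 0.998, 0.0, 0.002]
force: [2.2, 4.6, 6.8]
finger_gap: 0.156
gripper_force: 38.2
slide cm [ 0.18 -0.11  0.15] yang 82.55 turn z 0.022 tcp [ 0.5699 -0.0861  0.1735] zaxis [ 0.004  0.001 -1.   ] gap 0.156 F [2.2 4.6 6.8] Tq [ 0.638 -0.336 -0.457] t 5.1167 q [-0.34  0.56  1.63  0.    0.95 -1.79]
```

```bash
python3 -m creep '[{"slide":[0,0,0],"angular":[0,0,-0.03],"claw":-1},{"slide":[0,0,0],"angular":[0,0,0],"claw":-1},{"slide":[0,0,0],"angular":[0,0,0],"claw":-1},{"slide":[0,0,0],"angular":[0,0,0],"claw":-1}]';python3 -c "
from h import *
to([.568,-.087,.172],81.3)"
```

```text
t: 5.45
tcp_pos: [0.5699, -0.0861, 0.1736]
tool_rot: [0.051, 0.999, 0.001, 0.002]
force: [1.5, 4.8, 7.3]
finger_gap: 0.157
gripper_force: 50.1
slide cm [ 0.19 -0.11  0.16] yang 84.11 turn z 0.049 tcp [ 0.5699 -0.0861  0.1736] zaxis [ 0.004  0.001 -1.   ] gap 0.157 F [1.5 4.8 7.3] Tq [ 0.623 -0.301 -1.11 ] t 5.45 q [-0.35  0.56  1.63  0.    0.95 -1.82]
```

The stop is clear: the torque ran up to -1.1 N m. I'll relax the twist, open the gripper and lift.

```bash
python3 -m creep '[{"slide":[0,0,0],"angular":[0,0,0.035],"claw":-1},{"slide":[0,0,0],"angular":[0,0,0],"claw":-0.1},{"slide":[0,0,0],"angular":[0,0,0],"claw":-0.1},{"slide":[0,0,0],"angular":[0,0,0],"claw":-0.1},{"slide":[0,0,0],"angular":[0,0,0],"claw":-0.1},{"slide":[0,0,-2],"angular":[0,0,0],"claw":-0.1},{"slide":[0,0,-2],"angular":[0,0,0],"claw":-0.1},{"slide":[0,0,-3],"angular":[0,0,0],"claw":-0.1},{"slide":[0,0,-3],"angular":[0,0,0],"claw":-0.1},{"slide":[0,0,0],"angular":[0,0,0],"claw":-0.1}]'; python3 - <<'E'
from h import *;import cv2
to([.5285,.0775,.27],-8.7)
C=cam("wrist");im=viewer.snapshot("wrist")
print(proj(C,[.568,-.087,.179]),proj(C,[.568+.018*.988,-.087-.018*.151,.179]))
cv2.imwrite("pics/w2.png",im)
E
```

```text
t: 6.28
tcp_pos: [0.5717, -0.0879, 0.2778]
tool_rot: [0.066, 0.998, -0.002, 0.005]
force: [0.5, -0.4, 0.0]
finger_gap: 0.453
gripper_force: 0.0
slide cm [ 6.47 15.83  0.66] yang 82.42 turn z -1.551 tcp [ 0.5717 -0.0879  0.2778] zaxis [ 0.011 -0.004 -1.   ] gap 0.453 F [ 0.5 -0.4  0. ] Tq [-0.045 -0.036  0.022] t 6.2833 q [-0.35  0.43  1.53 -0.    1.17 -1.78]
[325.02029392 201.41166045] [324.54021173 222.68928194]
```

View pics/w2.png

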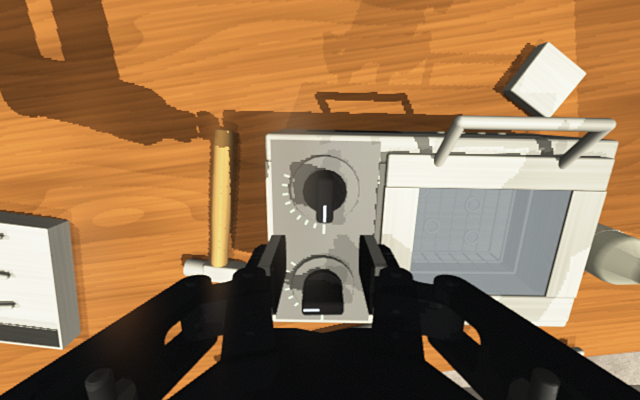

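The timer pointer (324,205–222) now points straight at the long scale mark, so it's off. The bar is visible from about (458,120) to (612,126). I'll use it to cross-check the handle position, taking the row centre by mask.

```bash
python3 - <<'E'
from h import *;import cv2
im=cv2.imread("pics/w2.png");g=im.min(axis=2)
C=cam("wrist")
P=[]
for u in(480,500,520,540,560,580,595):
    col=g[108:140,u].astype(int); r=np.where(col>110)[0]+108; print(u,r.min(),r.max(),len(r))
    P.append(onz(C,u,(r.min()+r.max())/2,.1755)[:2]); 
print(np.array(P).round(4)); print(onz(C,458,120,.1755),onz(C,613,127,.1755))
print(g[108:140,540])
E
```

```text
480 116 139 16
500 117 139 16
520 117 139 14
540 108 129 19
560 118 130 13
580 118 130 13
595 119 139 15
[[0.5251 0.0355]
 [0.5274 0.0502]
 [0.5294 0.065 ]
 [0.5244 0.0792]
 [0.5304 0.0942]
 [0.5323 0.1089]
 [0.5375 0.1203]]
[0.51747622 0.01928236 0.1755    ] [0.53778376 0.13334401 0.1755    ]
[228 227 227 217 177 115  55  34  59 121 169 199 214 224 232 238 238 233
 225 211 191 158 110  63  64  64  52  41  52  61  59  68]
```

```bash
python3 -m creep '[{"slide":[0,0,0],"angular":[0,0,0.12],"claw":-0.2},{"slide":[0,0,0],"angular":[0,0,0.12],"claw":-0.2},{"slide":[0,0,0],"angular":[0,0,0.12],"claw":-0.2},{"slide":[0,0,0],"angular":[0,0,0.12],"claw":-0.2},{"slide":[0,0,0],"angular":[0,0,0.12],"claw":-0.2},{"slide":[0,0,0],"angular":[0,0,0.12],"claw":-0.2},{"slide":[0,0,0],"angular":[0,0,0.12],"claw":-0.2},{"slide":[0,0,0],"angular":[0,0,0.12],"claw":-0.2},{"slide":[0,0,0],"angular":[0,0,0.12],"claw":-0.2},{"slide":[0,0,0],"angular":[0,0,0.12],"claw":-0.2}]'
python3 -m creep '[{"slide":[0,0,0],"angular":[0,0,0.12],"claw":-0.2},{"slide":[0,0,0],"angular":[0,0,0.12],"claw":-0.2},{"slide":[0,0,0],"angular":[0,0,0.12],"claw":-0.2},{"slide":[0,0,0],"angular":[0,0,0],"claw":-0.2},{"slide":[0,0,0],"angular":[0,0,0],"claw":-0.2}]'; python3 -c "
from h import *
to([.5285,.0775,.25],-8.7)"
```

```text
t: 7.17
tcp_pos: [0.5675, -0.0865, 0.2703]
tool_rot: [0.62, 0.784, -0.001, -0.002]
force: [-0.5, 1.1, -0.1]
finger_gap: 0.402
gripper_force: 0.0
t: 7.58
tcp_pos: [0.5678, -0.0865, 0.2708]
tool_rot: [0.748, 0.664, -0.001, -0.001]
force: [0.3, 0.8, -0.3]
finger_gap: 0.401
gripper_force: 0.0
slide cm [15.82 -5.84  2.1 ] yang -6.81 turn z 0.033 tcp [ 0.5678 -0.0865  0.2708] zaxis [-0.003  0.001 -1.   ] gap 0.401 F [ 0.3  0.8 -0.3] Tq [0.014 0.017 0.   ] t 7.5833 q [-0.35  0.44  1.54 -0.    1.17 -0.23]
```

```bash
python3 -m creep '[{"slide":[2.6,-0.96,0.3],"angular":[0,0,0],"claw":-0.2},{"slide":[2.6,-0.96,0.3],"angular":[0,0,0],"claw":-0.2},{"slide":[2.6,-0.96,0.3],"angular":[0,0,0],"claw":-0.2},{"slide":[2.6,-0.96,0.3],"angular":[0,0,0],"claw":-0.2},{"slide":[2.6,-0.96,0.3],"angular":[0,0,0],"claw":-0.2},{"slide":[2.6,-0.96,0.3],"angular":[0,0,0],"claw":-0.2},{"slide":[0,0,0],"angular":[0,0,0.034],"claw":-0.2},{"slide":[0,0,0],"angular":[0,0,0],"claw":-0.2},{"slide":[0,0,0],"angular":[0,0,0],"claw":-0.2}]'; python3 - <<'E'
from h import *;import cv2
to([.5285,.0775,.1755],-8.7)
C=cam("wrist");im=viewer.snapshot("wrist")
print(proj(C,[.5285,.0775,.1755]),proj(C,[.519,.02,.1755]))
cv2.imwrite("pics/w3.png",im)
E
```

```text
t: 8.33
tcp_pos: [0.5303, 0.0754, 0.2537]
tool_rot: [0.759, 0.651, -0.0, 0.0]
force: [0.4, -0.1, 0.5]
finger_gap: 0.398
gripper_force: 0.0
slide cm [ 0.19 -0.21  7.82] yang -8.75 turn z -0.001 tcp [0.5303 0.0754 0.2537] zaxis [-0. -0. -1.] gap 0.398 F [ 0.4 -0.1  0.5] Tq [-0.03  -0.001 -0.025] t 8.3333 q [-0.07  0.4   1.65 -0.    1.09  0.09]
[319.32563677 210.57066415] [318.72546646 281.76371599]
```

View pics/w3.png

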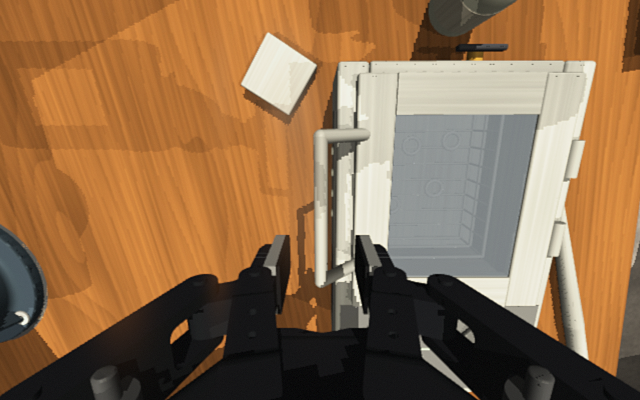

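The bar runs vertically at u≈320 from v 130 to 285. Its middle at (320,208) matches the predicted (319,211), and it is centred between the fingers. I'll descend and pinch.

```bash
python3 -m creep '[{"slide":[0.2,-0.15,1],"angular":[0,0,0],"claw":-0.2},{"slide":[0,0,2],"angular":[0,0,0],"claw":-0.2},{"slide":[0,0,2],"angular":[0,0,0],"claw":-0.2},{"slide":[0,0,1.8],"angular":[0,0,0],"claw":-0.2},{"slide":[0,0,1],"angular":[0,0,0],"claw":-0.2},{"slide":[0,0,0],"angular":[0,0,0],"claw":-0.2},{"slide":[0,0,0],"angular":[0,0,0],"claw":-0.2}]'; python3 -m creep '[{"slide":[0,0,0],"angular":[0,0,0],"claw":-1},{"slide":[0,0,0],"angular":[0,0,0],"claw":-1},{"slide":[0,0,0],"angular":[0,0,0],"claw":-1},{"slide":[0,0,0],"angular":[0,0,0],"claw":-1},{"slide":[0,0,0],"angular":[0,0,0],"claw":-1},{"slide":[0,0,0],"angular":[0,0,0],"claw":-1},{"slide":[0,0,0],"angular":[0,0,0],"claw":-1}]' 40;  python3 -c "
from h import *
to([.5285,.0775,.1755],-8.7)"
```

```text
t: 8.97
tcp_pos: [0.5295, 0.0769, 0.1758]
tool_rot: [0.76, 0.65, -0.0, -0.0]
force: [0.2, -1.0, 0.8]
finger_gap: 0.4
gripper_force: 0.0
t: 9.55
tcp_pos: [0.5294, 0.0774, 0.1771]
tool_rot: [0.76, 0.65, 0.0, 0.001]
force: [-2.7, -1.2, 5.7]
finger_gap: 0.096
gripper_force: 39.2
slide cm [-0.   -0.09  0.16] yang -8.9 turn z -0.004 tcp [0.5294 0.0774 0.1771] zaxis [ 0.001 -0.001 -1.   ] gap 0.096 F [-2.7 -1.2  5.7] Tq [-0.173  0.458  0.032] t 9.55 q [-0.06  0.51  1.73 -0.    0.9   0.09]
```

```bash
python3 -c "
import numpy as np
f=np.arctan2(40,198)+np.radians(np.arange(0,61,3));r=np.hypot(40,198)/10
print(np.c_[np.diff(-r*np.cos(f)),-np.diff(r*np.sin(f))].round(2).tolist())"
```

```text
[[0.24, -1.03], [0.29, -1.02], [0.34, -1.0], [0.39, -0.98], [0.45, -0.96], [0.5, -0.93], [0.54, -0.91], [0.59, -0.88], [0.64, -0.85], [0.68, -0.81], [0.72, -0.77], [0.76, -0.74], [0.8, -0.69], [0.83, -0.65], [0.87, -0.61], [0.9, -0.56], [0.92, -0.51], [0.95, -0.46], [0.97, -0.41], [0.99, -0.36]]
```

```bash
cat >> h.py <<'E'
def lid():
    s=manip.sense();p=s['tcp_pos'];e=np.array([np.cos(.152),-np.sin(.152),0]);h=np.array([.7242,.0476,.1355])
    v=p-h;x,z=v@e,v[2];M=R.from_quat(s['tool_rot']).as_matrix()
    a=np.degrees(np.arctan2(z,-x))-11.4
    print("t",round(s['t'],2),"lid deg",a.round(2),"r",np.hypot(x,z).round(4),"lat",(v@[np.sin(.152),np.cos(.152),0]).round(4),"F",s['force'].round(1),"Tq",s['ft_torque'].round(2),"gap",round(s['finger_gap'],3),"gf",round(s['gripper_force'],1),"zax",M[:,2].round(3))
    for t in (50,60):
        f=np.radians(11.4+t); d=h+(v@[np.sin(.152),np.cos(.152),0])*np.array([np.sin(.152),np.cos(.152),0])+.202*(np.array([0,0,np.sin(f)])-np.cos(f)*e)-p
        print("to",t,(M.T@d*100).round(2))
E
python3 -c "from h import *;lid()"
python3 -m creep '[{"slide":[0,0.24,-1.03],"angular":[0,0,0],"claw":-1},{"slide":[0,0.29,-1.02],"angular":[0,0,0],"claw":-1},{"slide":[0,0.34,-1.0],"angular":[0,0,0],"claw":-1},{"slide":[0,0.39,-0.98],"angular":[0,0,0],"claw":-1},{"slide":[0,0,0],"angular":[0,0,0],"claw":-1}]' 40
python3 -c "from h import *;lid()"
```

```text
t 9.55 lid deg 0.53 r 0.2015 lat -0.0 F [-2.7 -1.2  5.7] Tq [-0.17  0.46  0.03] gap 0.096 gf 39.2 zax [ 0.001 -0.001 -1.   ]
to 50 [  0.03  10.06 -13.56]
to 60 [  0.04  13.28 -14.97]
t: 9.97
tcp_pos: [0.5415, 0.0755, 0.2173]
tool_rot: [0.76, 0.65, -0.0, -0.0]
force: [-2.4, -0.6, -2.1]
finger_gap: 0.1
gripper_force: 39.1
t 9.97 lid deg 12.48 r 0.2022 lat -0.0 F [-2.4 -0.6 -2.1] Tq [-0.01  0.46  0.07] gap 0.1 gf 39.1 zax [-0.001 -0.    -1.   ]
to 50 [ 0.03  8.81 -9.56]
to 60 [  0.04  12.04 -10.97]
```

The lid is following at a constant radius and the forces are small, so I'll carry on.

```bash

python3 -m creep '[{"slide":[0,0.45,-0.96],"angular":[0,0,0],"claw":-1},{"slide":[0,0.5,-0.93],"angular":[0,0,0],"claw":-1},{"slide":[0,0.54,-0.91],"angular":[0,0,0],"claw":-1},{"slide":[0,0.59,-0.88],"angular":[0,0,0],"claw":-1},{"slide":[0,0.64,-0.85],"angular":[0,0,0],"claw":-1},{"slide":[0,0.68,-0.81],"angular":[0,0,0],"claw":-1},{"slide":[0,0.72,-0.77],"angular":[0,0,0],"claw":-1},{"slide":[0,0.76,-0.74],"angular":[0,0,0],"claw":-1},{"slide":[0,0.8,-0.69],"angular":[0,0,0],"claw":-1},{"slide":[0,0,0],"angular":[0,0,0],"claw":-1}]' 40
python3 -c "from h import *;lid()"
```

```text
t: 10.8
tcp_pos: [0.595, 0.0674, 0.2931]
tool_rot: [0.76, 0.65, -0.002, -0.003]
force: [-9.7, 1.8, 9.1]
finger_gap: 0.097
gripper_force: 39.4
t 10.8 lid deg 38.92 r 0.2047 lat 0.0 F [-9.7  1.8  9.1] Tq [0.25 1.94 0.04] gap 0.097 gf 39.4 zax [-0.007  0.001 -1.   ]
to 50 [ 0.01  3.39 -2.  ]
to 60 [ 0.02  6.61 -3.44]
```

```bash

python3 -m creep '[{"slide":[0,0.7,-0.85],"angular":[0,0,0],"claw":-1},{"slide":[0,0.75,-0.75],"angular":[0,0,0],"claw":-1},{"slide":[0,0.9,-0.56],"angular":[0,0,0],"claw":-1},{"slide":[0,0.9,-0.54],"angular":[0,0,0],"claw":-1},{"slide":[0,0,0],"angular":[0,0,0],"claw":-1},{"slide":[0,0,0],"angular":[0,0,0],"claw":-1}]' 40
python3 - <<'E'
from h import *;import cv2
lid();cv2.imwrite("pics/s2.png",cv2.resize(viewer.snapshot("side")[60:310,210:530],None,fx=2,fy=2))
E
```

```text
t: 11.3
tcp_pos: [0.6293, 0.0622, 0.3183]
tool_rot: [0.76, 0.65, -0.0, -0.001]
force: [-2.0, 1.7, 1.4]
finger_gap: 0.101
gripper_force: 39.6
t 11.3 lid deg 50.89 r 0.2065 lat 0.0001 F [-2.   1.7  1.4] Tq [0.26 0.57 0.08] gap 0.101 gf 39.6 zax [-0.001  0.001 -1.   ]
to 50 [-0.   -0.07  0.55]
to 60 [ 0.01  3.16 -0.87]
```

View pics/s2.png

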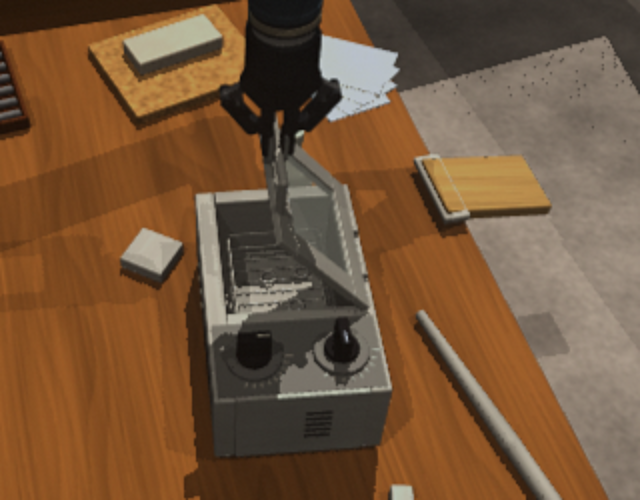

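The side view shows the lid half open, held by the fingers at (280,150) in the crop, with nothing else disturbed. About 10 degrees remain.

```bash

python3 -m creep '[{"slide":[0,0.6,-0.32],"angular":[0,0,0],"claw":-1},{"slide":[0,0.62,-0.3],"angular":[0,0,0],"claw":-1},{"slide":[0,0.64,-0.28],"angular":[0,0,0],"claw":-1},{"slide":[0,0.65,-0.25],"angular":[0,0,0],"claw":-1},{"slide":[0,0.65,-0.23],"angular":[0,0,0],"claw":-1},{"slide":[0,0,0],"angular":[0,0,0],"claw":-1},{"slide":[0,0,0],"angular":[0,0,0],"claw":-1},{"slide":[0,0,0],"angular":[0,0,0],"claw":-1}]' 40
python3 - <<'E'
from h import *;import cv2
lid();im=viewer.snapshot("side");cv2.imwrite("pics/s3f.png",im);cv2.imwrite("pics/s3.png",cv2.resize(im[110:240,300:410],None,fx=5,fy=4.6,interpolation=cv2.INTER_CUBIC))
S=cam("side");e=np.array([np.cos(.152),-np.sin(.152),0]);l=np.array([np.sin(.152),np.cos(.152),0]);h=np.array([.7242,.0476,.1355])
for t in(52,56,60,64,68):
  a=np.radians(t);q=h-.1*l+.17*(-np.cos(a)*e+np.array([0,0,np.sin(a)])); u=proj(S,q)
  print(t,"front lower right corner",((u-[300,110])*[5,4.6]).round(),"hinge right",((proj(S,h-.1*l)-[300,110])*[5,4.6]).round())
E
```

```text
t: 12.02
tcp_pos: [0.662, 0.0572, 0.3336]
tool_rot: [0.76, 0.65, 0.001, 0.0]
force: [-3.2, 4.8, 4.3]
finger_gap: 0.099
gripper_force: 39.6
t 12.02 lid deg 60.96 r 0.2078 lat 0.0001 F [-3.2  4.8  4.3] Tq [ 0.62  0.64 -0.02] gap 0.099 gf 39.6 zax [ 0.002  0.001 -1.   ]
to 50 [-0.02 -3.38  2.06]
to 60 [-0.   -0.15  0.66]
52 front lower right corner [246. 326.] hinge right [456. 485.]
56 front lower right corner [269. 314.] hinge right [456. 485.]
60 front lower right corner [293. 304.] hinge right [456. 485.]
64 front lower right corner [318. 294.] hinge right [456. 485.]
68 front lower right corner [345. 286.] hinge right [456. 485.]
```

View pics/s3.png

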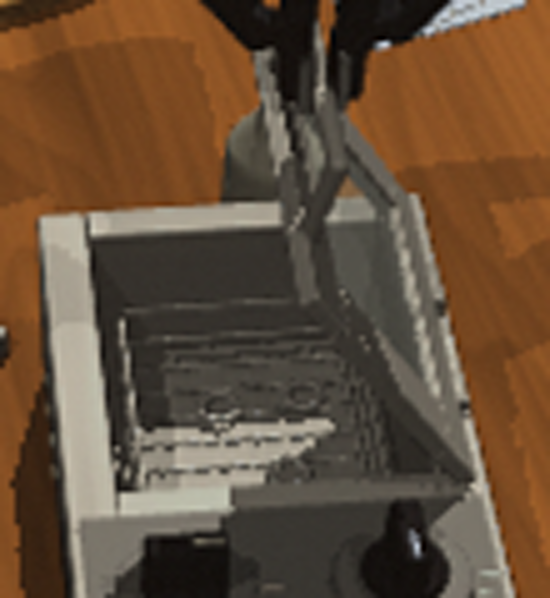

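The lid's front lower corner sits at about (303,302) in the crop. The prediction for 60° was (293,304) and for 64° (318,294), so the lid is about 61° open, and the TCP arc gives the same value. The timer still points to the back. I'll hold briefly, then hand in.

```bash

python3 -m creep '[{"slide":[0,0,0],"angular":[0,0,0],"claw":-1},{"slide":[0,0,0],"angular":[0,0,0],"claw":-1},{"slide":[0,0,0],"angular":[0,0,0],"claw":-1},{"slide":[0,0,0],"angular":[0,0,0],"claw":-1},{"slide":[0,0,0],"angular":[0,0,0],"claw":-1},{"slide":[0,0,0],"angular":[0,0,0],"claw":-1}]' 40
python3 -c "
from h import *;lid()
from station import ticket;print(ticket.sign_off())"
```

```text
t: 12.57
tcp_pos: [0.6617, 0.0572, 0.3334]
tool_rot: [0.76, 0.65, 0.001, 0.0]
force: [-2.8, 4.1, 5.6]
finger_gap: 0.104
gripper_force: 39.6
t 12.57 lid deg 60.87 r 0.2078 lat 0.0001 F [-2.8  4.1  5.6] Tq [0.68 0.6  0.05] gap 0.104 gf 39.6 zax [ 0.002  0.001 -1.   ]
to 50 [-0.01 -3.35  2.05]
to 60 [-0.   -0.12  0.65]
the job is handed in; nothing more can be done
None
```

I turned the timer back until it came up against its off stop, left the heat dial alone, and handed the job in with the gripper still holding the lid steady at about 61° by my measurement; the sign-off returned no verdict.

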